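# Catch a glass bottle on the feed chute

## Robot

A 6-joint arm with a two-finger parallel gripper is mounted at the origin on the work surface. World frame = base frame: x ahead of the robot, y to its left, z up, the work surface at z = 0. Lengths are in m, angles in rad, forces in N, time in s.
With the tool pointing down it reaches from about 0.35 to 0.95 m from the base axis. Payload 17.4 kg.
Tool frame: the origin (TCP) lies between the finger pads; the fingertips stand 11 mm ahead of it and the grasp point (between the pads) lies 8 mm behind it; y points along the fingers, z is the direction in which the jaws open and shut, and the axes are right-handed (so a half turn about y gives the same grasp; the last joint's range is limited). The gripper opens to 93 mm and grips with 3 to 60 N. Pads are 15 mm wide; open, the fingers measure 128 mm over their backs; the gripper's body (75 mm by 188 mm) begins 65 mm behind the grasp point.
Start: joints at [-1.384, 0.116, 1.442, -0, 1.584, -0.038], TCP at [0.15, -0.658, 0.23] pointing down, gripper open.
Joint ranges: [-2.83, 2.83], [-0.83, 2.19], [0.07, 2.5], [-1.14, 4.28], [0.01, 3], [-2.97, 2.97]. Speed limits (rad/s): [1.89, 1.89, 2.22, 3.14, 3.14, 3.14].

## Interface

Orientations are given as a unit quaternion [w, x, y, z].
In Python, from plant import manip gives the robot as it stands.
- The arm moves only by the shell command python3 -m inch 'ROWS' [FORCE]. ROWS is a JSON object of lists of equal length, an entry for each row: "dp": the shift along the tool's x, y, z in m, a list of three; "yaw": the turn about the tool's y in rad; "gripper": the gripper's target within -1 to 1 (shut at 1, half-way at 0, fully open at -1). A call has 1 to 20 rows; each row shifts and turns the commanded pose from where the row before left it, along the tool's axes as they then stand; what a row does not reach is not made up. A row lasts 1/12 s, in which the tool goes at most 41.7 mm and 7.16 degrees, less where a joint would pass 70% of its speed; a pose out of reach is approached as far as the arm can. A call with a gripper value outside its range is refused whole. The fingers move at their own pace and stop on an object; FORCE is the grip in N (left out, the last holds). Time passes only in rows, so rows that do not move let the fingers close. It gives the time, the measured TCP pose, the force and the opening at its end, in the units of the state.
- manip.read_state(): the state, without advancing time (a new reading comes with each control period).
- manip.get_image(name): name is "side" or "top" or "wrist"; returns (picture, depth): 400x640x3 uint8, blue, green, red; 400x640 float32, m along the optical axis (not along the pixel's ray), 0 where there is no reading.
- manip.camera_model(name): a dict with "fx", "fy", "cx", "cy" (pixels), "dist_coeffs" ([k1, k2, p1, p2, k3] as OpenCV has them; the pictures are not rectified), "R" (3x3) and "t" (3): a world point X has camera coordinates R X + t. Camera axes: x right, y down, z forward; pixel columns grow to the right and rows downward; lengths in m; the calibration is good to about 2 mm. A picture is of the moment at which its call begins: read the wrist's pose just before it. camera_model takes no time and is no camera call; for the wrist camera it gives the pose at the moment of the call.
- manip.sign_off(): hands the job in, once; it reports no verdict.
The state is a dict: "clock": time; "joint_pos": joint angles; "qvel": joint speeds; "joint_torque": joint torques, N m; "tool_pos": TCP position; "orientation": TCP orientation; "wrist_force": force on the tool from outside, world axes, zero at the start; "moment": the same for the moment, N m; "grip_width": finger opening in m.
Only numpy, scipy, OpenCV 4.12 (cv2) and the standard library are available. Lean on these libraries where they do the work, as an engineer would, in place of code of your own. Each camera call takes 0.05 s, during which the arm holds its last target.

## Task

Let the glass bottle out of the sloping feed chute by pressing the gate lever well down, and catch it once it has rolled out from under the barred guard. Do not let it strike a still hand: while it still rolls fast, run the fingers down the chute close to it (within 2 or 3 cm of the glass, for at least a quarter of a second), then slow it to a standstill, at least 5 cm short of its place at the end stop, and keep it still for a second; never bump or squeeze it with more than 12 N. Finally ease it down until it lies against the end stop without a knock, let go, and leave the other things on the bench alone.

Things in the scene. Friction and masses are not known exactly. Their poses are not given: they have to be found in the camera images.
- bottle: Closed amber glass bottle with paper label, lying across the chute: round-ended roller, diameter 60 mm, length 140, about 0.4 kg (0.3 to 0.5). Origin at its centre, on its axis; y is the rolling axis, x and z turn as it rolls. Starts at rest at the gate, 460 mm uphill of rest. Once free it rolls without slip, accelerating at about 5.6 x slope in rad - 0.09 m/s2 (0.12 to 0.22 m/s2).
- chute: Steel stand of the chute, fixed; origin on the bench under the chute's middle. x points level downhill (the bottle's way), y across to the lever side, z up. Flat floor 60 to 85 mm above the bench, 580 mm long, 147 wide between walls 40 mm high. A guard of steel bars, top 79 mm above the floor, covers it from 400 to 220 mm uphill of rest; the bottle rolls under it, fingers cannot reach in.
- rest (a point): Place of the bottle's centre when it lies against the end stop: on the middle line, 30 mm above the floor. x downhill along the floor, y to the lever side. The end stop is two rubber posts, 50 mm high, 12 mm thick, uphill faces 30 mm downhill of this point; the middle gap between them is 64 mm wide, fingers can pass through it above the floor, which ends 60 mm downhill of this point.
- deck (a joint): Slope of the chute in rad below level, stiff, different in each start (0.040 to 0.056); the bottle's starting place is the pivot. Readings are noisy, average them.
- gate (a joint): Gate turn in rad: 0 closed, 0.95 hard stop. A shaft along the lever-side wall, 92 mm from the middle line and 50 mm above the floor, carries an arm that bars the chute at its uphill end, and the lever downhill. Pressing the lever lifts the arm (to 125 mm above the floor, 425 mm uphill of rest); the bottle is free from about 0.45 rad. About 2 N moves it; it stays where left.
- lever_pad (a point): Centre of the upper face of the black lever pad, 30 mm along by 34 mm across the chute; turns with the gate. It stands 48 mm outside the shaft, 140 mm from the middle line, 155 mm uphill of rest. Closed, it slopes 0.4 rad up and outward; pressed straight down by 40 mm it turns the gate to 0.8 (well open); the hard stop comes at about 48 mm.
- stock_bottle: Upright amber bottle, 60 mm in diameter, 110 mm high, on the bench; leave alone. Origin under its centre.
- beaker: White plastic beaker, 70 mm across, 85 mm high; leave alone. Origin under its centre.
- small_jar: Small glass jar, 52 mm in diameter, 55 mm high, beside the chute; leave alone. Origin under its centre.
- tray: White open tray, 130 by 200 by 30 mm, past the chute's low end; leave alone. Origin under its centre.
- spatula: Lab spatula, 180 mm long, lying on the bench; leave alone. Origin near its middle.
- dish: White ceramic dish, 90 mm across, 20 mm high; leave alone. Origin under its centre.

How it is judged:
On the way, in this order (a step that is already met when the one before it is completed fails the run):
1. the gate is opened and the bottle rolls down under the guard on its own, untouched (value of joint gate above 0.6 rad and x of bottle in the frame of rest above -0.33 m and contact force between the fingers and bottle below 0.05 N), for 0.1 s.
2. the fingers run along close to the rolling bottle before it is stopped (linear speed of bottle above 0.15 m/s and horizontal distance between the grasp point and bottle below 0.07 m and z of the grasp point in the frame of rest below 0.045 m and x of bottle in the frame of rest below -0.048 m), for 0.22 s.
3. the bottle is caught: at a standstill on the chute, at least 50 mm short of its place at the end stop (linear speed of bottle below 0.04 m/s and x of bottle in the frame of rest between -0.33 and -0.048 m), for 0.8 s.
At the end, for the whole second after the job is handed in: The bottle lies at rest on the chute floor against the end stop: its centre within 10 mm along and 15 mm across of its place (rest), slower than 0.02 m/s, and released (x of bottle in the frame of rest between -0.01 and 0.01 m and y of bottle in the frame of rest between -0.015 and 0.015 m and z of bottle in the frame of rest between -0.01 and 0.01 m and linear speed of bottle below 0.02 m/s); the robot touches nothing.
It fails at once if the bottle is bumped or squeezed with more than 12 N (contact force between any of the fingers, the arm and bottle above 12 N).
It fails at once if the bottle knocks against the end stop (arrives there faster than 0.10 m/s) (x of bottle in the frame of rest above -0.012 m and linear speed of bottle above 0.1 m/s).
It fails at once if the bottle falls off the chute (z of bottle in the frame of rest below -0.03 m).
It fails at once if another thing on the bench is moved by more than 30 mm (distance of any of stock_bottle, beaker, small_jar, tray, spatula, dish from where it was at the start of the episode above 0.03 m).
It also fails if it takes over 42 s, if anything falls off the work surface, if the arm or the gripper's body presses on something with over 40 N, if the wrist force passes 120 N, or if a joint passes its speed limit or range.

## Working session

There is one attempt and no reset: what is moved stays moved. The work goes in short steps, Python scripts to look and compute and a shell command to move; the robot and the scene stay as the last step left them, time stands still between calls to the robot, and variables do not carry over. Pictures are saved under pics/ and viewed, and the job is handed in when it is done.

```bash
ls; mkdir -p pics; cat > h.py <<'E'
from plant import manip
import cv2, numpy as np
def snap(n,f):
    im,d=manip.get_image(n); cv2.imwrite(f'pics/{f}.png',im); np.save(f'pics/{f}.npy',d); return im,d
def ray(n,u,v,m=None):
    m=m or manip.camera_model(n)
    K=np.array([[m['fx'],0,m['cx']],[0,m['fy'],m['cy']],[0,0,1]]);
    p=cv2.undistortPoints(np.array([[[u,v]]],float),K,np.array(m['dist_coeffs']))[0,0]
    R=np.array(m['R']);t=np.array(m['t']); return -R.T@t, R.T@np.array([p[0],p[1],1.])
def onplane(n,u,v,z,m=None):
    c,r=ray(n,u,v,m); return c+r*(z-c[2])/r[2]
def pt(n,u,v,d,m=None):
    c,r=ray(n,u,v,m); return c+r*d
E
python3 - <<'E'
from h import *
s=manip.read_state(); print(s)
snap('side','side0'); snap('top','top0')
for n in('side','top'): print(manip.camera_model(n))
E
```

```text
pics
{'clock': 0.0, 'joint_pos': array([-1.38382987e+00,  1.16504441e-01,  1.44228794e+00,  1.58172173e-05,
        1.58399767e+00, -3.77813418e-02]), 'qvel': array([ 1.29917767e-04,  1.93229957e-04, -1.44461758e-04, -1.31687581e-03,
        6.07083419e-04, -3.31480730e-05]), 'joint_torque': array([-2.56195326e-04, -7.21278262e+01, -6.22603297e+01,  7.77907111e-02,
        2.38070969e-02, -9.01543194e-05]), 'tool_pos': array([ 0.15040202, -0.65782716,  0.22887865]), 'orientation': array([ 0.0792673 , -0.07931924,  0.7030693 , -0.70222412]), 'wrist_force': array([ 0.35929227,  0.65587972, -0.36650215]), 'moment': array([ 0.00173167, -0.01194351,  0.01769456]), 'grip_width': 0.09265972257731517}
{'fx': 376.45838450312425, 'fy': 376.45838450312425, 'cx': 311.7508426436832, 'cy': 195.630763621294, 'dist_coeffs': array([-0.05651251,  0.        ,  0.        ,  0.        ,  0.        ]), 'R': array([[-0.78035777, -0.62531867,  0.00427894],
       [-0.42715474,  0.52803941, -0.73397085],
       [ 0.45670622, -0.57458763, -0.67916749]]), 't': array([0.39120685, 0.31424005, 1.10822194])}
{'fx': 374.9336603598815, 'fy': 374.9336603598815, 'cx': 319.61034341348164, 'cy': 197.96899293605574, 'dist_coeffs': array([-0.06234445,  0.        ,  0.        ,  0.        ,  0.        ]), 'R': array([[-0.0118954 , -0.9999142 ,  0.00548495],
       [-0.99778669,  0.01151083, -0.06549215],
       [ 0.06542339, -0.00625186, -0.99783801]]), 't': array([-0.03200712,  0.52523144,  1.07375697])}
```

View pics/side0.png

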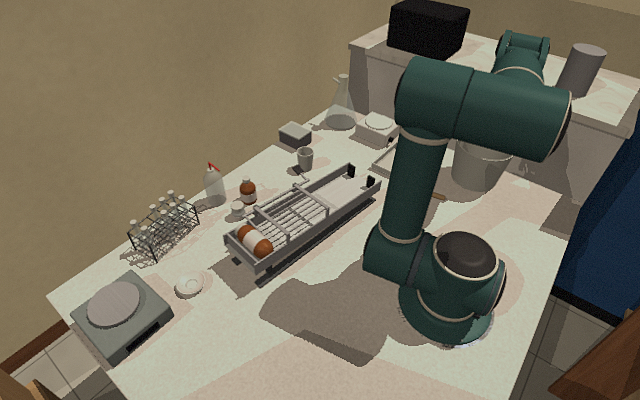

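View pics/top0.png

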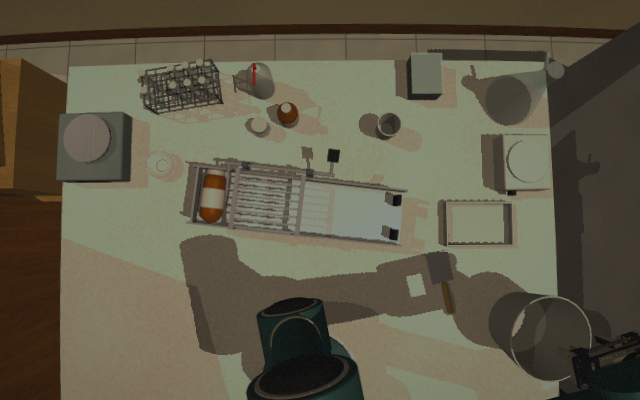

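Chute runs left (uphill, amber bottle at ~(212,197)) to right in the top view, stop posts at ~(393,200) and (391,234), lever pad at (333,155). Zoom for measurements.

```bash
python3 - <<'E'
import cv2
a=cv2.imread('pics/top0.png')[145:255,175:415]; cv2.imwrite('pics/topz.png',cv2.resize(a,None,fx=3.3,fy=3.3,interpolation=cv2.INTER_CUBIC))
a=cv2.imread('pics/side0.png')[155:285,215:395]; cv2.imwrite('pics/sidez.png',cv2.resize(a,None,fx=4.4,fy=4.4,interpolation=cv2.INTER_CUBIC))
E
```

```text
(no output)
```

View pics/topz.png

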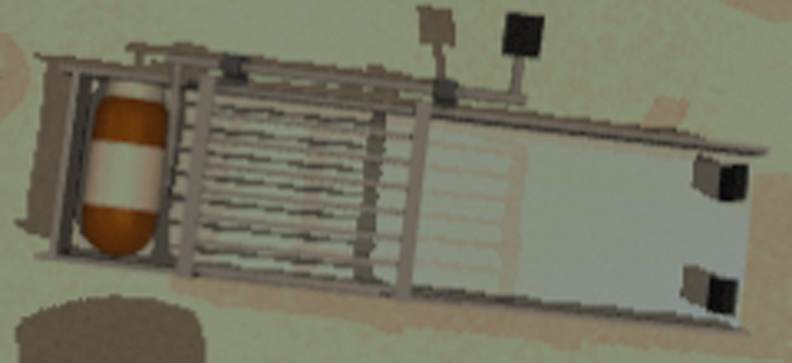

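View pics/sidez.png

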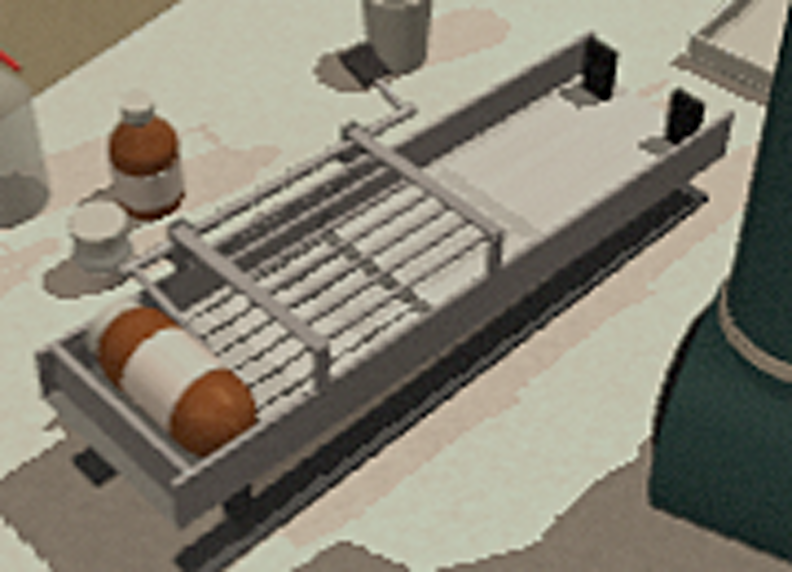

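```bash
cat >> h.py <<'E'
def cloud(n,im,d,m=None):
    m=m or manip.camera_model(n)
    K=np.array([[m['fx'],0,m['cx']],[0,m['fy'],m['cy']],[0,0,1]])
    v,u=np.mgrid[0:400,0:640]
    p=cv2.undistortPoints(np.stack([u,v],-1).reshape(-1,1,2).astype(float),K,np.array(m['dist_coeffs'])).reshape(400,640,2)
    X=np.dstack([p,np.ones((400,640))])*d[...,None]
    R=np.array(m['R']);t=np.array(m['t']); return (X-t)@R
E
python3 - <<'E'
from h import *
np.set_printoptions(precision=4,suppress=True)
ims={}
for n in('top','side'):
    im=cv2.imread(f'pics/{n}0.png'); d=np.load(f'pics/{n}0.npy'); P=cloud(n,im,d); ims[n]=(im,P)
    hsv=cv2.cvtColor(im,cv2.COLOR_BGR2HSV)
    ok=(d>0)
    print(n,'bench z',np.median(P[350:380,100:200,2][ok[350:380,100:200]]) if n=='top' else '')
    Z=P[...,2];X=P[...,0];Y=P[...,1]
    blk=(im.max(2)<45)&ok&(X>0.3)&(X<0.8)&(np.abs(Y)<0.45)&(Z>0.05)
    c,l,s,ce=cv2.connectedComponentsWithStats(blk.astype(np.uint8))
    for i in range(1,c):
        if s[i,4]>8:
            q=P[l==i]; print('black',s[i],q.mean(0),q.min(0),q.max(0))
    amb=(hsv[...,0]<18)&(hsv[...,1]>150)&(im[...,2]>60)&ok&(Z>0.03)
    c,l,s,ce=cv2.connectedComponentsWithStats(amb.astype(np.uint8))
    for i in range(1,c):
        if s[i,4]>15:
            q=P[l==i]; print('amber',s[i],q.mean(0),q.min(0),q.max(0))
im,P=ims['top']
q=P[195:230,345:382].reshape(-1,3); q=q[np.isfinite(q).all(1)]
for k in range(4):
    A=np.c_[q[:,:2],np.ones(len(q))]; c=np.linalg.lstsq(A,q[:,2],rcond=None)[0]; r=q[:,2]-A@c; q=q[np.abs(r)<max(.004,2*r.std())]
print('floor plane',c,r.std(),len(q),q.mean(0))
E
```

```text
top bench z -0.0009897949691996806
black [146 106   6   5  10] [0.7862 0.4479 0.0664] [0.7836 0.4466 0.0531] [0.7897 0.4498 0.0817]
black [328 149  12  13 125] [ 0.6275 -0.0739  0.1436] [ 0.6127 -0.089   0.1358] [ 0.6429 -0.0603  0.1524]
black [393 195   8  11  79] [ 0.5117 -0.246   0.0946] [ 0.4986 -0.2536  0.0607] [ 0.525  -0.2413  0.1115]
black [389 229   9  11  78] [ 0.4194 -0.2344  0.0949] [ 0.4062 -0.2432  0.0607] [ 0.4332 -0.2296  0.1118]
amber [253  63   3  22  46] [0.8371 0.1285 0.1748] [0.8097 0.1261 0.1128] [0.8615 0.1404 0.1852]
amber [277 103  21  19 212] [0.757  0.0479 0.078 ] [0.7391 0.023  0.0577] [0.7911 0.0792 0.096 ]
amber [203 174  23  16 276] [0.5632 0.2363 0.1382] [0.5443 0.2117 0.1203] [0.5836 0.2684 0.1487]
amber [200 207  22  16 254] [0.4786 0.2473 0.136 ] [0.458  0.2217 0.1162] [0.4974 0.2762 0.1465]
side bench z 
black [347 164   8  14  79] [ 0.5086 -0.2432  0.0863] [ 0.496  -0.2504  0.0586] [ 0.5241 -0.237   0.1098]
black [367 176   8  12  63] [ 0.4157 -0.2319  0.0906] [ 0.4026 -0.2405  0.0619] [ 0.4273 -0.2269  0.1092]
black [267 265   5   5  11] [0.4577 0.2598 0.0546] [0.456  0.2517 0.0501] [0.4594 0.268  0.0595]
amber [208 162  12   9  22] [0.8348 0.1299 0.176 ] [0.8067 0.126  0.1656] [0.8616 0.1329 0.1832]
amber [240 182  15  13 142] [0.751  0.0644 0.074 ] [0.7348 0.0331 0.0546] [0.7735 0.0851 0.0917]
amber [237 225  18  18 137] [0.5606 0.2531 0.1376] [0.5452 0.2127 0.1113] [0.5781 0.2753 0.1478]
amber [254 239  19  19 254] [0.4739 0.2604 0.1326] [0.4554 0.2286 0.1102] [0.4945 0.2833 0.1474]
floor plane [0.0051 0.0559 0.0688] 0.0017118972086816345 1246 [ 0.4811 -0.1586  0.0624]
```

```bash
python3 - <<'E'
from h import *
from scipy.spatial.transform import Rotation as Ro
np.set_printoptions(precision=4,suppress=True)
q=manip.read_state()['orientation']; print('R tool',Ro.from_quat(q[[1,2,3,0]]).as_matrix())
G={}
for n in('top','side'):
    im=cv2.imread(f'pics/{n}0.png'); d=np.load(f'pics/{n}0.npy'); P=cloud(n,im,d); ok=d>0
    Z=P[...,2];X=P[...,0];Y=P[...,1]
    blk=(im.max(2)<45)&ok&(X>0.35)&(X<0.6)&(Y<-.2)&(Y>-.3)&(Z>0.102)
    c,l,s,ce=cv2.connectedComponentsWithStats(blk.astype(np.uint8))
    tops=[P[l==i].mean(0) for i in range(1,c) if s[i,4]>6]; print(n,'post tops',tops,[s[i,4] for i in range(1,c)])
    G[n]=(im,P,ok)
ya=np.array([.992,-.125]);ya/=np.linalg.norm(ya); xa=np.array([ya[1],-ya[0]])
im,P,ok=G['top']
# walls: in chute coordinates about approx mid
o=np.array([.4655,-.240])  # posts mid
for n in G:
    im,P,ok=G[n]
    S=(P[...,:2]-o)@xa; T=(P[...,:2]-o)@ya; Z=P[...,2]
    for lo,hi in((.068,.086),(-.086,-.068)):
        pts=[]
        for s0 in np.arange(-.5,.02,.02):
            m=ok&(S>s0)&(S<s0+.02)&(T>lo)&(T<hi)&(Z>.09)&(Z<.135)
            if m.sum()>5:
                z=np.percentile(Z[m],90); mm=m&(abs(Z-z)<.006); pts.append((S[mm].mean(),T[mm].mean(),z))
        pts=np.array(pts); print(n,'wall',len(pts)); 
        print(pts[::3]); print('T slope',np.polyfit(pts[:,0],pts[:,1],1),'Z slope',np.polyfit(pts[:,0],pts[:,2],1))
    m=ok&(S>-.20)&(S<0.0)&(abs(T)<.06)&(Z<.095)&(Z>.045)
    A=np.c_[S[m],T[m],np.ones(m.sum())]; c=np.linalg.lstsq(A,Z[m],rcond=None)[0]
    for k in range(5):
        r=Z[m]-A@c; g=abs(r)<.004; c=np.linalg.lstsq(A[g],Z[m][g],rcond=None)[0]
    print(n,'floor',c,g.sum())
E
```

```text
R tool [[-0.9748 -0.0002  0.2229]
 [-0.2229  0.001  -0.9748]
 [-0.     -1.     -0.001 ]]
top post tops [array([ 0.512 , -0.2482,  0.1078]), array([ 0.4192, -0.2368,  0.1075])] [np.int32(42), np.int32(41)]
side post tops [array([ 0.5099, -0.2445,  0.1059]), array([ 0.4146, -0.2334,  0.1059])] [np.int32(17), np.int32(16)]
top wall 25
[[-0.4905  0.0742  0.1255]
 [-0.4255  0.0855  0.1341]
 [-0.3626  0.0854  0.1279]
 [-0.3101  0.0785  0.1153]
 [-0.233   0.0787  0.115 ]
 [-0.1698  0.0769  0.1101]
 [-0.1099  0.0775  0.1048]
 [-0.0497  0.0773  0.1022]
 [ 0.0091  0.0781  0.099 ]]
T slope [-0.007   0.0775] Z slope [-0.0687  0.0989]
top wall 25
[[-0.4893 -0.0755  0.1264]
 [-0.4067 -0.0763  0.1265]
 [-0.349  -0.0755  0.1182]
 [-0.2904 -0.0752  0.1162]
 [-0.2301 -0.0751  0.1132]
 [-0.1701 -0.0742  0.1108]
 [-0.1103 -0.0746  0.1048]
 [-0.0497 -0.0742  0.1017]
 [ 0.0108 -0.0744  0.0989]]
T slope [ 0.0031 -0.0742] Z slope [-0.0556  0.0997]
top floor [-0.0541 -0.0005  0.058 ] 2939
side wall 25
[[-0.4648  0.0733  0.1311]
 [-0.4135  0.0744  0.1196]
 [-0.3508  0.0713  0.1204]
 [-0.2894  0.0721  0.1142]
 [-0.2237  0.0843  0.122 ]
 [-0.1715  0.0742  0.1078]
 [-0.1112  0.0749  0.1048]
 [-0.048   0.0748  0.1018]
 [ 0.009   0.075   0.0969]]
T slope [0.0033 0.0756] Z slope [-0.0651  0.0991]
side wall 26
[[-0.4909 -0.0742  0.1272]
 [-0.429  -0.0797  0.1282]
 [-0.3687 -0.0791  0.1191]
 [-0.3105 -0.0792  0.115 ]
 [-0.2558 -0.0795  0.1272]
 [-0.19   -0.0783  0.1098]
 [-0.1311 -0.0773  0.105 ]
 [-0.0692 -0.0775  0.1013]
 [-0.0123 -0.0771  0.0989]]
T slope [ 0.003  -0.0774] Z slope [-0.0571  0.0994]
side floor [-0.0555 -0.0008  0.0579] 933
```

```bash
python3 -m inch '{"dp":[[0,0,0],[0,0,0],[0,0,0],[0,0,0],[0,0,0],[0,0,0],[0,0,0],[0,0,0],[0,0,0],[0,0,0],[0,0,0]],"yaw":[-0.122,-0.122,-0.122,-0.122,-0.122,-0.122,-0.122,-0.122,-0.122,-0.122,0],"gripper":[1,1,1,1,1,1,1,1,1,1,1]}' 10
python3 - <<'E'
from h import *
from scipy.spatial.transform import Rotation as Ro
q=manip.read_state()['orientation']; print(Ro.from_quat(q[[1,2,3,0]]).as_matrix().round(4),manip.read_state()['joint_pos'])
E
```

```text
clock: 1.02
tool_pos: [0.1504, -0.6579, 0.2292]
orientation: [0.469, -0.469, 0.529, -0.529]
wrist_force: [-0.1, 0.4, 0.2]
grip_width: 0.0242
[[-1.194e-01 -1.000e-04  9.928e-01]
 [-9.928e-01  7.000e-04 -1.194e-01]
 [-7.000e-04 -1.000e+00 -2.000e-04]] [-1.38385148e+00  1.16302165e-01  1.44198098e+00 -6.84875585e-06
  1.58402415e+00 -1.26416675e+00]
```

```bash
python3 -m inch '{"dp":[[-0.0335,0,0.0216],[-0.0335,0,0.0216],[-0.0335,0,0.0216],[-0.0335,0,0.0216],[-0.0335,0,0.0216],[-0.0335,0,0.0216],[-0.0335,0,0.0216],[-0.0335,0,0.0216],[-0.0335,0,0.0216],[-0.0335,0,0.0216],[-0.0335,0,0.0216],[-0.0335,0,0.0216],[-0.0335,0,0.0216],[-0.0335,0,0.0216],[-0.0335,0,0.0216],[-0.0335,0,0.0216],[-0.0335,0,0.0216],[-0.0335,0,0.0216],[-0.0335,0,0.0216]],"yaw":[0,0,0,0,0,0,0,0,0,0,0,0,0,0,0,0,0,0,0],"gripper":[1,1,1,1,1,1,1,1,1,1,1,1,1,1,1,1,1,1,1]}' 
python3 - <<'E'
from h import *
s=manip.read_state();print(s['tool_pos'],s['clock'],s['joint_pos'].round(3))
snap('wrist','w1');snap('top','top1');snap('side','side1')
s=manip.read_state();print(s['tool_pos'],s['clock'],s['grip_width'])
E
```

```text
clock: 2.6
tool_pos: [0.6385, -0.0762, 0.2295]
orientation: [0.466, -0.466, 0.532, -0.532]
wrist_force: [-0.1, -0.1, -0.8]
grip_width: 0.0005
[ 0.63850489 -0.07623001  0.22948501] 2.6 [-0.158  0.047  1.515 -0.     1.58  -0.028]
[ 0.63847814 -0.07609932  0.22867987] 2.75 0.0006710296077836606
```

View pics/w1.png

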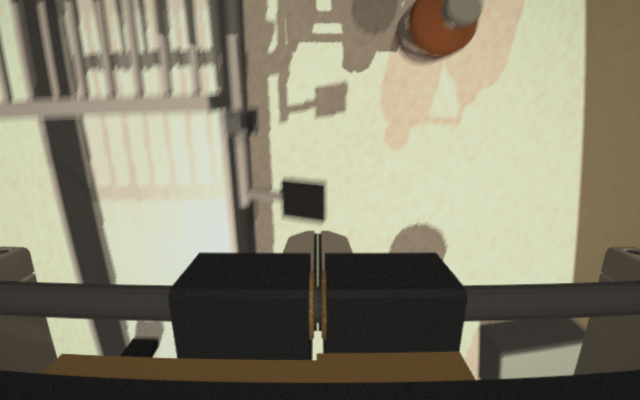

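View pics/side1.png

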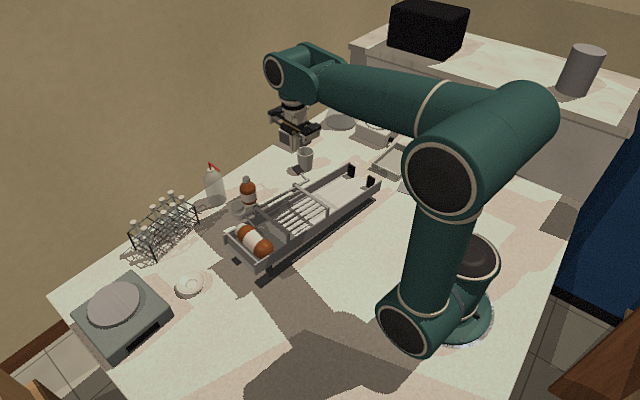

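View pics/top1.png

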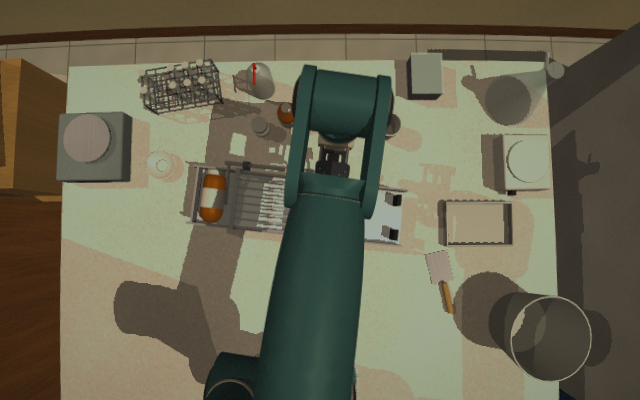

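Wrist view: black pad at ~(304,200), fingertips at (318,240), chute and guard bars at left, looking uphill. Locating the pad, and cross-checking bottle, floor and walls.

```bash
cat >> h.py <<'E'
REST=np.array([.4685,-.2053]); XA=np.array([-.1215,-.9926]); YA=np.array([.9926,-.1215])
def tochute(p): q=np.asarray(p)[...,:2]-REST; return np.stack([q@XA,q@YA,np.asarray(p)[...,2]],-1)
E
python3 - <<'E'
from h import *
np.set_printoptions(precision=4,suppress=True)
print(tochute(manip.read_state()['tool_pos']))
im=cv2.imread('pics/w1.png'); d=np.load('pics/w1.npy'); m=manip.camera_model('wrist'); P=cloud('wrist',im,d,m); C=tochute(P); ok=d>0
bl=(im.max(2)<40)&ok; bl[:160]=0;bl[235:]=0;bl[:,:270]=0;bl[:,340:]=0
q=C[bl]; print('pad wrist',bl.sum(),q.mean(0),q.min(0),q.max(0))
# same pixel centroid ray vs top ray triangulation
v,u=np.nonzero(bl); c1,r1=ray('wrist',u.mean(),v.mean(),m)
t=cv2.imread('pics/top0.png'); b=(t.max(2)<45); b[:145]=0;b[165:]=0;b[:,:325]=0;b[:,342:]=0
v,u=np.nonzero(b); c2,r2=ray('top',u.mean(),v.mean())
A=np.c_[r1,-r2]; k=np.linalg.lstsq(A,c2-c1,rcond=None)[0]; a1=c1+k[0]*r1;a2=c2+k[1]*r2
print('tri',tochute(a1),tochute(a2))
# bottle from top1/top0
for f in('top0','top1','side1'):
    n=f[:-1]; im=cv2.imread(f'pics/{f}.png'); d=np.load(f'pics/{f}.npy'); C=tochute(cloud(n,im,d)); hs=cv2.cvtColor(im,cv2.COLOR_BGR2HSV)
    a=(hs[...,0]<18)&(hs[...,1]>150)&(d>0)&(C[...,0]<-.35)&(abs(C[...,1])<.09)&(C[...,2]>.1)
    q=C[a]; print(f,len(q),q.mean(0),q.min(0),q.max(0))
E
```

```text
[-0.1489  0.153   0.2287]
pad wrist 897 [-0.1549  0.1428  0.144 ] [-0.166   0.1293  0.1367] [-0.1427  0.1567  0.1507]
tri [-0.1513  0.1422  0.1302] [-0.1494  0.1442  0.1306]
top0 535 [-0.4503 -0.0004  0.137 ] [-0.4813 -0.066   0.1162] [-0.4256  0.0586  0.1487]
top1 554 [-0.4498 -0.0011  0.1367] [-0.4824 -0.0662  0.1154] [-0.4251  0.0591  0.1483]
side1 394 [-0.4638 -0.0212  0.1345] [-0.4874 -0.0693  0.1047] [-0.426   0.0529  0.1489]
```

```bash
python3 -m inch '{"dp":[[0,0.03,-0.003],[0,0.029,0],[0,0,0]],"yaw":[0,0,0],"gripper":[1,1,1]}' 
python3 - <<'E'
from h import *
s=manip.read_state();print(s['tool_pos'],tochute(s['tool_pos']),s['wrist_force'])
snap('wrist','w2')
E
```

```text
clock: 3.0
tool_pos: [0.6321, -0.0783, 0.1649]
orientation: [0.465, -0.468, 0.533, -0.529]
wrist_force: [0.2, 0.1, -1.4]
grip_width: 0.0006
[ 0.63212275 -0.07827005  0.16491685] [-0.1459701   0.14697781  0.16491685] [ 0.18269794  0.05420844 -1.39174504]
```

View pics/w2.png

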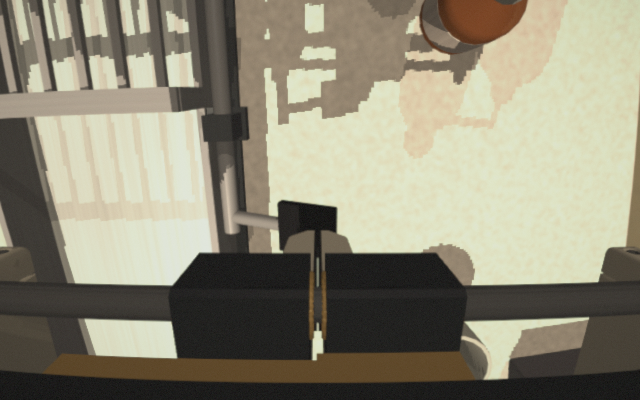

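```bash
python3 -m inch '{"dp":[[-0.005,0.008,0.002],[0,0.02,0],[0,0.02,0]],"yaw":[0,0,0],"gripper":[1,1,1]}' 
python3 - <<'E'
from h import *
s=manip.read_state();print(s['tool_pos'],tochute(s['tool_pos']),s['wrist_force'])
snap('wrist','w3')
s=manip.read_state();print(s['tool_pos'],tochute(s['tool_pos']),s['wrist_force'],s['clock'])
E
```

```text
clock: 3.3
tool_pos: [0.6388, -0.0733, 0.1253]
orientation: [-0.468, 0.466, -0.529, 0.532]
wrist_force: [0.9, 0.9, 2.7]
grip_width: 0.0005
[ 0.63877025 -0.0733088   0.12534974] [-0.1517023   0.15297332  0.12534974] [0.87639562 0.87837958 2.6926781 ]
[ 0.63706768 -0.07307718  0.12021853] [-0.15172535  0.15125521  0.12021853] [ 0.59732266 -0.1942052  -3.16755664] 3.35
```

View pics/w3.png

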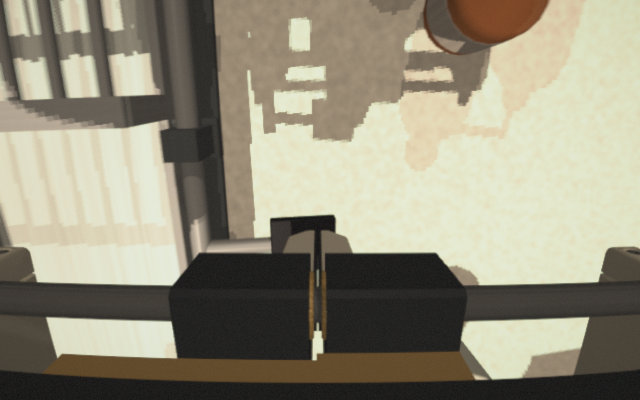

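```bash
python3 - <<'E'
from h import *
np.set_printoptions(precision=4,suppress=True)
for f in('w2','w3'):
    im=cv2.imread(f'pics/{f}.png'); d=np.load(f'pics/{f}.npy'); m=manip.camera_model('wrist')
    C=tochute(cloud('wrist',im,d,m))  # w3 pose approx current
    bl=(im.max(2)<40)&(d>0); bl[:203]=0;bl[230:]=0;bl[:,:270]=0;bl[:,340:]=0
    q=C[bl]
    if f=='w3': 
        for lo in np.arange(.12,.17,.006):
            g=q[(q[:,1]>lo)&(q[:,1]<lo+.006)]
            if len(g)>5: print(lo.round(3),len(g),np.median(g,0),g[:,2].max())
E
```

```text
0.126 13 [-0.1671  0.1305  0.1108] 0.11247662119560936
0.132 27 [-0.1669  0.1355  0.1103] 0.11158858840539901
0.138 124 [-0.165   0.1414  0.1111] 0.1127333099049962
0.144 148 [-0.1649  0.147   0.1101] 0.11271894752111362
0.15 158 [-0.1645  0.1532  0.1091] 0.11104499892927343
0.156 124 [-0.1644  0.1584  0.1081] 0.10972189221729975
```

```bash
python3 -m inch '{"dp":[[0,0.006,0],[0,-0.041,0],[-0.0035,0,-0.038],[-0.0035,0,-0.038],[-0.0035,0,-0.038],[-0.0035,0,-0.038],[0,0.029,0]],"yaw":[0,0,0,0,0,0,0],"gripper":[1,1,1,1,1,1,1]}' 
python3 - <<'E'
from h import *
np.set_printoptions(precision=4,suppress=True)
s=manip.read_state();print(s['clock'],tochute(s['tool_pos']),s['wrist_force'])
im,d=snap('wrist','w4'); m=manip.camera_model('wrist')
s=manip.read_state();print(s['clock'],tochute(s['tool_pos']),s['wrist_force'])
C=tochute(cloud('wrist',im,d,m)); hs=cv2.cvtColor(im,cv2.COLOR_BGR2HSV)
a=(hs[...,0]<18)&(hs[...,1]>140)&(d>0)&(abs(C[...,1])<.08)&(C[...,0]<-.1)
q=C[a]; print(len(q), q.mean(0) if len(q) else '',q.min(0),q.max(0))
E
```

```text
clock: 3.93
tool_pos: [0.487, -0.0395, 0.1371]
orientation: [-0.47, 0.464, -0.527, 0.534]
wrist_force: [0.6, -0.2, -0.2]
grip_width: 0.0001
3.9333 [-0.1668 -0.0018  0.1371] [ 0.6457 -0.1879 -0.2447]
3.9833 [-0.1666 -0.0023  0.1283] [-0.891  -0.2508 -8.5202]
4120 [-0.1886 -0.0092  0.2302] [-0.2014 -0.0546  0.2148] [-0.187   0.0274  0.2348]
```

View pics/w4.png

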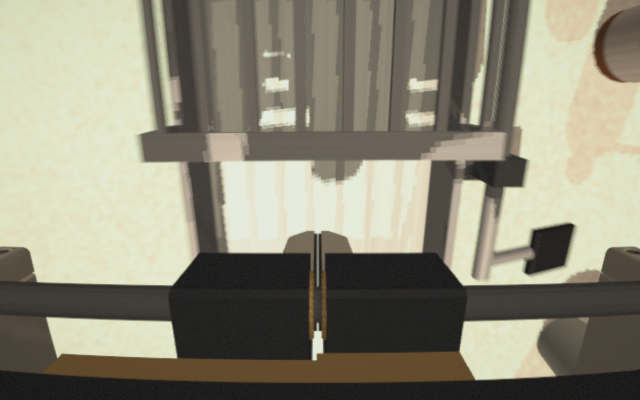

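```bash
cat > tb.py <<'E'
from h import *
import sys
np.set_printoptions(precision=4,suppress=True)
def run(f,n='top'):
    s=manip.read_state();print(s['clock'],tochute(s['tool_pos']),s['wrist_force'])
    im,d=snap(n,f); m=manip.camera_model(n)
    C=tochute(cloud(n,im,d,m)); hs=cv2.cvtColor(im,cv2.COLOR_BGR2HSV)
    a=(hs[...,0]<18)&(hs[...,1]>140)&(d>0)&(abs(C[...,1])<.08)&(C[...,0]<.05)&(C[...,0]>-.5)&(C[...,2]>.08)&(C[...,2]<.16)
    q=C[a]
    if len(q):
        fl=.06-.054*q[:,0]; q2=q[q[:,2]-fl>.054] # top strip
        print(len(q),'mean',q.mean(0),'x pct 2/98',np.percentile(q[:,0],[2,98]),'topstrip x',q2[:,0].mean() if len(q2) else None,len(q2))
    else: print('none')
if __name__=='__main__': run(*sys.argv[1:])
E
python3 -m inch '{"dp":[[0,0.030,0]],"yaw":[0],"gripper":[1]}' ; python3 tb.py t5
```

```text
clock: 4.07
tool_pos: [0.4899, -0.0403, 0.1037]
orientation: [-0.469, 0.466, -0.529, 0.533]
wrist_force: [1.2, -0.1, 1.4]
grip_width: 0.0005
4.0667 [-0.1664  0.0012  0.1037] [ 1.2428 -0.1052  1.4136]
403 mean [-0.3524 -0.0035  0.133 ] x pct 2/98 [-0.3794 -0.3282] topstrip x -0.353653340285964 209
```

View pics/t5.png

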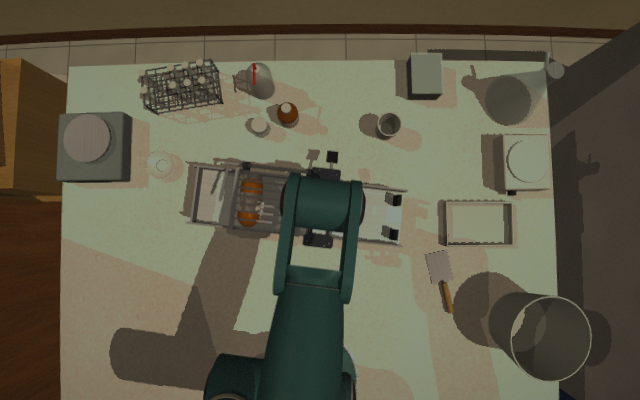

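```bash
python3 -m inch '{"dp":[[0,0,0]],"yaw":[0],"gripper":[1]}' ; python3 tb.py t6
```

```text
clock: 4.2
tool_pos: [0.4877, -0.0401, 0.098]
orientation: [0.467, -0.468, 0.531, -0.53]
wrist_force: [-0.4, 0.5, -0.1]
grip_width: 0.0006
4.2 [-0.1663 -0.001   0.098 ] [-0.3639  0.5373 -0.1456]
377 mean [-0.3211 -0.0021  0.1308] x pct 2/98 [-0.3484 -0.2964] topstrip x -0.32317348313334043 195
```

```bash
python3 - <<'E'
import cv2,numpy as np
r=[]
for f in('t5','t6'):
    r.append(cv2.resize(cv2.imread(f'pics/{f}.png')[150:250,180:400],None,fx=2.7,fy=2.7,interpolation=cv2.INTER_CUBIC))
cv2.imwrite('pics/t56.png',np.vstack(r))
E
```

```text
(no output)
```

View pics/t56.png

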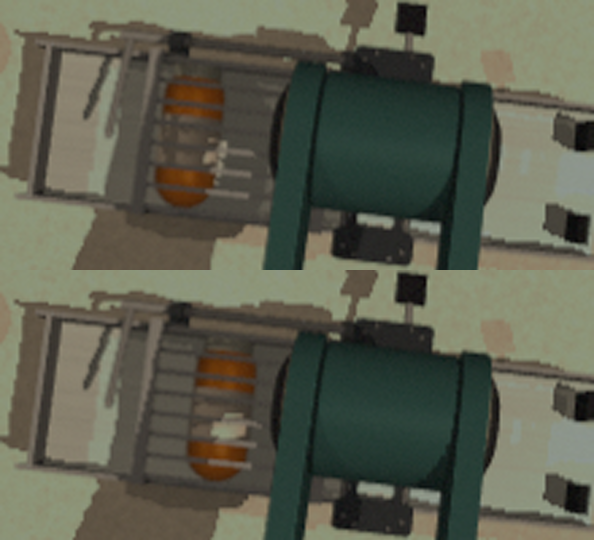

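```bash
python3 -m inch '{"dp":[[-0.017,0,0]],"yaw":[0],"gripper":[1]}' ; python3 tb.py w7 wrist
```

```text
clock: 4.33
tool_pos: [0.4912, -0.0246, 0.1005]
orientation: [-0.467, 0.467, -0.531, 0.531]
wrist_force: [-0.6, -0.2, 0.4]
grip_width: 0.0007
4.3333 [-0.1821  0.0006  0.1005] [-0.6203 -0.2395  0.3591]
9213 mean [-0.279   0.007   0.1318] x pct 2/98 [-0.2895 -0.2671] topstrip x -0.2812811013286113 7214
```

View pics/w7.png

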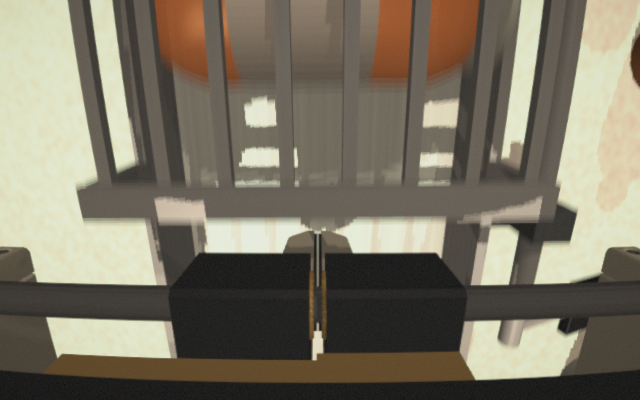

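```bash
cat >> tb.py <<'E'
E
cat > fit.py <<'E'
from h import *
import sys
from scipy.optimize import least_squares
f=sys.argv[1]; im=cv2.imread(f'pics/{f}.png'); d=np.load(f'pics/{f}.npy'); m=manip.camera_model('wrist')
dx=float(sys.argv[2]) if len(sys.argv)>2 else 0
C=tochute(cloud('wrist',im,d,m)); hs=cv2.cvtColor(im,cv2.COLOR_BGR2HSV)
a=(hs[...,0]<18)&(hs[...,1]>140)&(d>0)&(abs(C[...,1])<.045)&(C[...,0]<.05)&(C[...,2]<.16)&(C[...,2]>.08); a[230:]=0
q=C[a]
r=least_squares(lambda p: np.hypot(q[:,0]-p[0],q[:,2]-(.09-.054*p[0]+p[1]))-.03,[q[:,0].mean(),0],loss='soft_l1',f_scale=.002)
r1=least_squares(lambda p: np.hypot(q[:,0]-p[0],q[:,2]-(.09-.054*p[0]))-.03,[q[:,0].mean()],loss='soft_l1',f_scale=.002)
print(len(q),'xc,dz',r.x,'xc fixed z',r1.x,'x max',q[:,0].max(),'rms',np.sqrt(np.mean(r.fun**2)),'TCP',tochute(manip.read_state()['tool_pos']))
E
python3 fit.py w7
```

```text
5833 xc,dz [-0.29154869  0.00053084] xc fixed z [-0.29075028] x max -0.26567865660144663 rms 0.0010328090238846586 TCP [-0.18497833  0.00061988  0.10061767]
```

```bash
python3 -m inch '{"dp":[[0,0.001,0],[0.011,0.001,0],[0.025,0.0015,0],[0.025,0.0015,0],[0.024,0.0015,0],[0.0185,0.001,0],[0.014,0.001,0],[0.010,0,0],[0.006,0,0],[0.003,0,0],[0,0,0]],"yaw":[0,0,0,0,0,0,0,0,0,0,0],"gripper":[1,1,1,1,1,1,1,1,1,1,1]}' ; python3 tb.py w8 wrist; python3 fit.py w8
```

```text
clock: 5.3
tool_pos: [0.4732, -0.1591, 0.0904]
orientation: [-0.467, 0.467, -0.531, 0.531]
wrist_force: [1.1, -0.7, -0.2]
grip_width: 0.0005
5.3 [-0.0464 -0.0009  0.0904] [ 1.1016 -0.7016 -0.185 ]
19654 mean [-0.0909  0.004   0.1194] x pct 2/98 [-0.1136 -0.0643] topstrip x -0.0863058120428819 12561
11852 xc,dz [-0.08578291  0.00010109] xc fixed z [-0.08586572] x max -0.07049900296220785 rms 0.0005751654895732713 TCP [-0.04686524 -0.00092474  0.0903461 ]
```

View pics/w8.png

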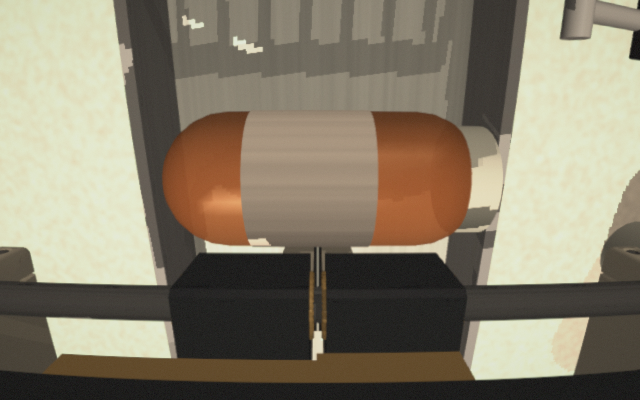

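Bottle lies against the fingers at x ≈ -0.086, square to the chute. Hold it still.

```bash
python3 -m inch '{"dp":[[0,0,0],[0,0,0],[0,0,0],[0,0,0],[0,0,0],[0,0,0],[0,0,0],[0,0,0],[0,0,0],[0,0,0],[0,0,0],[0,0,0],[0,0,0],[0,0,0],[0,0,0],[0,0,0],[0,0,0],[0,0,0]],"yaw":[0,0,0,0,0,0,0,0,0,0,0,0,0,0,0,0,0,0],"gripper":[1,1,1,1,1,1,1,1,1,1,1,1,1,1,1,1,1,1]}' ; python3 tb.py w9 wrist; python3 fit.py w9
```

```text
clock: 6.85
tool_pos: [0.4732, -0.1586, 0.0902]
orientation: [0.468, -0.468, 0.531, -0.53]
wrist_force: [-0.2, -1.1, -0.5]
grip_width: 0.0006
6.85 [-0.0469 -0.0011  0.0902] [-0.2114 -1.1002 -0.4942]
19797 mean [-0.091   0.0039  0.1194] x pct 2/98 [-0.1136 -0.0644] topstrip x -0.08634004484182443 12694
11968 xc,dz [-0.08581667  0.00016025] xc fixed z [-0.08594729] x max -0.07043244575260227 rms 0.000576751223355759 TCP [-0.046893   -0.00102495  0.09015918]
```

```bash
python3 -m inch '{"dp":[[0.001,0,0],[0.002,0,0],[0.0025,0,0],[0.0025,0,0],[0.003,0,0],[0.003,0,0],[0.003,0,0],[0.003,0,0],[0.003,0,0],[0.003,0,0],[0.003,0,0],[0.003,0,0],[0.003,0,0],[0.003,0,0],[0.003,0,0],[0.003,0,0],[0.003,0.001,0],[0.003,0.001,0],[0.003,0.001,0],[0.002,0,0]],"yaw":[0,0,0,0,0,0,0,0,0,0,0,0,0,0,0,0,0,0,0,0],"gripper":[1,1,1,1,1,1,1,1,1,1,1,1,1,1,1,1,1,1,1,1]}' ; python3 tb.py w10 wrist; python3 fit.py w10
```

```text
clock: 8.57
tool_pos: [0.4661, -0.2135, 0.0868]
orientation: [0.467, -0.468, 0.531, -0.53]
wrist_force: [-0.8, 0.2, -0.9]
grip_width: 0.0009
8.5667 [ 0.0084 -0.0014  0.0868] [-0.8359  0.2081 -0.8819]
19908 mean [-0.0354  0.0038  0.1165] x pct 2/98 [-0.0581 -0.0084] topstrip x -0.030937977997237447 12841
11967 xc,dz [-0.03032569  0.00021734] xc fixed z [-0.0305044] x max -0.015159110184446116 rms 0.0005762174105953341 TCP [ 0.00860088 -0.00136358  0.08696901]
```

View pics/w10.png

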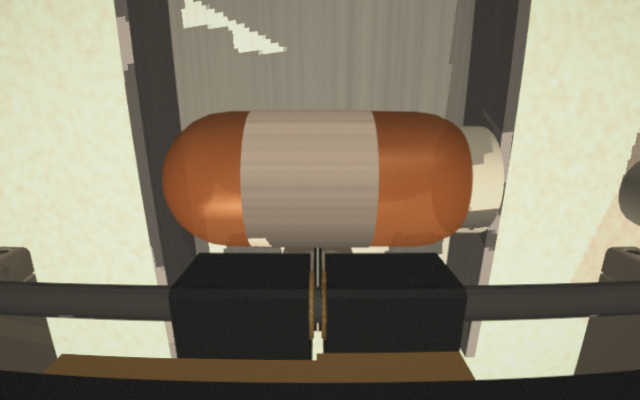

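```bash
python3 -m inch '{"dp":[[0.002,0,0],[0.0025,0,0],[0.0025,0,0],[0.0025,0,0],[0.0025,0,0],[0.0025,0,0],[0.0025,0,0],[0.0025,0,0],[0.0025,0,0],[0.0025,0,0],[0.0025,0,0],[0.0025,0,0],[0.0025,0,0],[0.0025,0,0],[0.0025,0,0],[0.0025,0,0]],"yaw":[0,0,0,0,0,0,0,0,0,0,0,0,0,0,0,0],"gripper":[1,1,1,1,1,1,1,1,1,1,1,1,1,1,1,1]}' ; python3 tb.py w11 wrist; python3 fit.py w11
```

```text
clock: 9.95
tool_pos: [0.4613, -0.2526, 0.0871]
orientation: [-0.468, 0.468, -0.53, 0.53]
wrist_force: [0.1, -0.8, 0.2]
grip_width: 0.0001
9.95 [ 0.0479 -0.0014  0.0871] [ 0.1092 -0.8496  0.2047]
20065 mean [-0.0016  0.0034  0.1147] x pct 2/98 [-0.0251  0.0261] topstrip x 0.00189851848337945 13031
13483 xc,dz [0.00205465 0.00010284] xc fixed z [0.00200842] x max 0.03244070449381841 rms 0.0005536682497137539 TCP [ 0.0481538  -0.00141849  0.08718864]
```

View pics/w11.png

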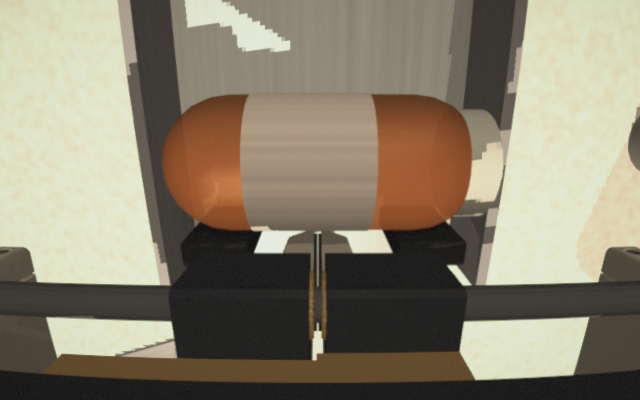

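The bottle lies against both black posts and the fingers are ~8 mm clear of it; move a bit further and lift straight up.

```bash
python3 -m inch '{"dp":[[0.005,0,0],[0.005,0,0],[0.004,-0.005,0],[0,-0.02,0],[0,-0.03,0],[0,-0.03,0],[0,-0.03,0],[0.02,-0.03,0],[0.04,0,0],[0.04,0,0],[0.04,0,0],[0.04,0,0],[0,0,0],[0,0,0]],"yaw":[0,0,0,0,0,0,0,0,0,0,0,0,0,0],"gripper":[1,1,1,1,1,1,1,1,1,1,1,1,1,1]}' ; python3 tb.py t12 top; python3 tb.py t13 top; python3 tb.py s12 side
```

```text
clock: 11.17
tool_pos: [0.4361, -0.4465, 0.2316]
orientation: [0.467, -0.467, 0.532, -0.531]
wrist_force: [0.1, 1.0, -0.2]
grip_width: 0.0005
11.1667 [ 0.2434 -0.0028  0.2316] [ 0.0511  0.9899 -0.1936]
543 mean [-0.0004 -0.0008  0.1121] x pct 2/98 [-0.0259  0.0298] topstrip x 0.002991113986546951 265
11.2167 [ 0.2421 -0.0026  0.232 ] [ 0.3954  1.0171 -0.6352]
543 mean [-0.0005 -0.0007  0.1122] x pct 2/98 [-0.0264  0.0288] topstrip x 0.0022601074190562883 269
11.2667 [ 0.2413 -0.0023  0.2323] [-0.4067 -0.273  -1.0011]
269 mean [-0.0101 -0.0163  0.1065] x pct 2/98 [-0.0292  0.0311] topstrip x -0.0014885168490070817 78
```

View pics/t13.png

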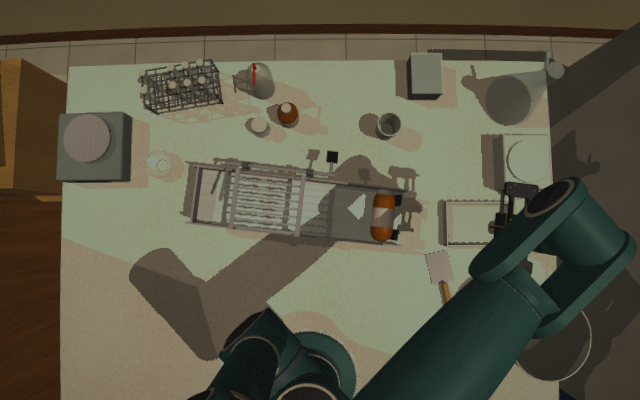

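View pics/s12.png

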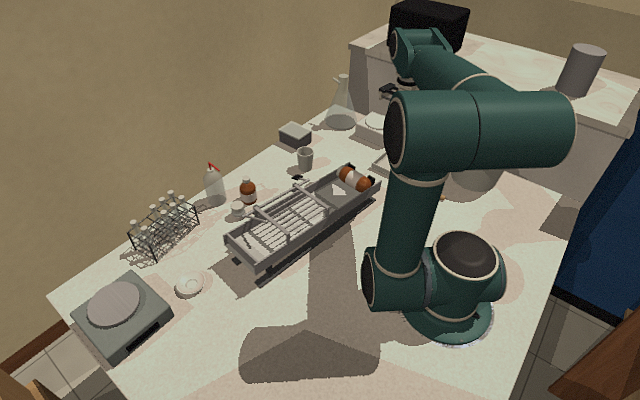

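The bottle is at rest against the posts at about (383,218) in the top view. The hand is clear above the tray and the other things are where they were, so I'm handing in.

```bash
python3 -c "
from plant import manip
print(manip.sign_off(), manip.read_state()['clock'])"
```

```text
the job is handed in; nothing more can be done
the job is handed in; nothing more can be done
```

The job is handed in at about 11.3 s of the 42 s allowed, with the bottle lying against the end stop and the hand well clear. No verdict came back.

**What I did**
- **Gate:** I pressed the lever with the closed fingers until pad depth readings put the gate at about 0.6 to 0.7 rad, then pressed about 6 mm further. I did not measure the final angle.
- **Catch:** The bottle rolled out from under the guard untouched, at about 0.23 to 0.29 m/s over the last pictures before the catch. The fingers ran down ahead of it, and I stopped it 86 mm short of its place at the end stop.
- **Hold and release:** It stayed still for about 1.5 s; pictures before and after agree to within 0.1 mm. I then eased it down at about 0.03 m/s, moved the fingers on through the gap between the posts, and lifted away.

**Last checks**
- **Bottle position:** Two top pictures in a row put the bottle within 3 mm of its place along the chute and 1 mm across, and not moving.
- **Side view disagreement:** The side view's raw average was 10 mm uphill and 16 mm off across. That camera sees only part of the bottle, so I relied on the top and wrist views.
- **Robot contact:** The hand stands about 24 cm past the end stop, at z = 0.23 m. Wrist force readings there were about 1 N or less, which is noise.
- **Other things on the bench:** In the pictures none of them looks moved; I did not measure them.

**Not directly measured**
- **Run alongside:** The run's gap and speed are my plan from the last position fix. I took no pictures during the run itself.
- **Contact force:** Contact force on the bottle could not be read directly. I planned a closing speed of 0.1 m/s or less, and the wrist force showed nothing above noise just after the catch.

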